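Key and seat the pill timer's lid

TASK

The pill timer's lid stands proud because the notch in its rim is not over the steel pin. With a fingertip, push the lid's raised rib round until the notch meets the pin, then press the boss in the middle of the lid straight down until the lid is fully seated. Nothing needs picking up: do not pull the lid upwards, leave everything else on the table where it stands, and finish with the arm clear.

Things in the scene. Friction and masses are not known exactly. Their poses are not given: they have to be found in the camera images.
- timer: Pill timer base, fixed to the table: a blue plastic puck 124 mm in diameter and 30 mm tall, origin at the centre of its underside on the table, z up. A steel pin stands on its top near the rim, on its own +x side: 8 mm wide (along y), 13.5 mm long radially (from 45 to 58 mm off the axis), its top 39 mm above the table. Its outer end shows beyond the lid's rim.
- timer_pin (a point): Centre of the top of the steel pin, 51.5 mm from the timer's axis, 39 mm above the table.
- lid_turn (a joint): Rotation of the lid about the timer's vertical axis (rad), counterclockwise from above is positive; 0 = the lid's notch exactly over the pin. It starts between 0.6 and 1.7, so the lid must be turned clockwise; stops at -0.7 and 2.4. Turning is lightly stiff (0.04 N m) and it stays where it is left. The pin enters the notch when within about 0.06 rad of 0.
- lid_seat (a joint): How far the lid is pressed down (m): 0 = standing proud as at the start, 0.008 = fully seated on its stop; negative = pulled up. The snug hub needs about 6 N to slide and stays where it is left; with the notch away from the pin the lid lands on the pin after 1 mm and goes no lower.
- lid_notch (a point): Middle of the notch in the lid's rim, at the level of the lid's top face, 48 mm from the axis. The lid is a round grey plastic disc 104 mm in diameter, 8 mm thick, its top face 48 mm above the table while proud and 40 mm when seated. The notch is open outward and downward, 14 mm wide and 8 mm deep radially.
- lid_rib (a point): Middle of the top of the lid's one raised rib, opposite the notch (180 degrees away): a radial rib from 22 to 48 mm off the axis, 6 mm thick, 14 mm tall above the lid's top face (top 62 mm above the table while proud). Push on its flat side with a fingertip to turn the lid.
- lid_boss (a point): Centre of the top of the round boss in the middle of the lid, on the axis: 26 mm in diameter, 16 mm tall above the lid's top face (64 mm above the table while proud, 56 mm when seated). Press here to seat the lid.
- dish: Bystander: white ceramic olive dish, open bowl 100 mm across, 36 mm tall, near the timer; origin at the centre of its underside.
- tag: Bystander: matte black aluminium keyring tag, 58 x 28 x 4 mm, lying near the timer with a steel split ring 28 mm across at its +x end; origin under its centre.
- jar: Bystander: small closed glass jar 36 mm in diameter, 42 mm tall, near the timer; origin at the centre of its underside.
- mug: Bystander: terracotta mug 80 mm across, 92 mm tall, on the left of the table; origin at the centre of its underside.
- vial0: Bystander: first of three closed amber vials, 26 mm in diameter, 58 mm tall, standing on the clear acrylic riser (100 x 340 mm, 50 mm tall) beyond the timer; origin at the centre of its underside.
- vial1: Bystander: second of three closed amber vials, 26 mm in diameter, 58 mm tall, standing on the clear acrylic riser (100 x 340 mm, 50 mm tall) beyond the timer; origin at the centre of its underside.
- vial2: Bystander: third of three closed amber vials, 26 mm in diameter, 58 mm tall, standing on the clear acrylic riser (100 x 340 mm, 50 mm tall) beyond the timer; origin at the centre of its underside.
Not all that is in view belongs to the job. What is shaped like the timer but pink is not meant.

How it is judged:
By the outcome, as a careful person would: the job done as asked, in the order asked, and still so for the second after the job is handed in, with the robot touching nothing.
It also fails if it takes over 45 s, if anything falls off the work surface, if the arm or the gripper's body presses on something with over 40 N, if the wrist force passes 120 N, or if a joint passes its speed limit or range.

ROBOT

A 6-joint arm with a two-finger parallel gripper is mounted at the origin on the work surface. World frame = base frame: x ahead of the robot, y to its left, z up, the work surface at z = 0. Lengths are in m, angles in rad, forces in N, time in s.
With the tool pointing down it reaches from about 0.375 to 0.925 m from the base axis. Payload 5.7 kg.
Tool frame: the origin (TCP) lies between the finger pads; the fingertips stand 11 mm ahead of it and the grasp point (between the pads) lies 8 mm behind it; z points along the fingers, y is the direction in which the jaws open and shut (so a half turn about z gives the same grasp; the last joint's range is limited). The gripper opens to 85 mm and grips with 20 to 120 N. Pads are 22 mm wide; open, the fingers measure 114 mm over their backs; the gripper's body (76 mm by 85 mm) begins 54 mm behind the grasp point. The pads swing forward as they close: fully open they stand 13 mm farther back than shut.
Start: joints at [-1.292, 0.359, 1.51, -0, 1.272, -0.115], TCP at [0.23, -0.554, 0.242] pointing down, gripper open.
Joint ranges: [-2.97, 2.97], [-1.01, 2.36], [0.21, 2.38], [-0.96, 4.11], [0.2, 2.71], [-2.98, 2.98]. Speed limits (rad/s): [2.39, 2.39, 3.14, 3.14, 3.14, 3.14].

INTERFACE

Orientations are given as a unit quaternion [w, x, y, z].
In Python, from bench import env, grab_frame, camera_model gives the robot as it stands. The module is installed in compiled form; this text tells all that it offers.
- The arm moves only by the tool jog_arm, never from a script. Its argument "series" is a list of rows, each a list of 7 numbers: the opening, from -1 (shut) to 1 (fully open), so that 0 is half open, then the shift along the world's x, y, z as a fraction of full scale, then the turn, a rotation vector about the world's x, y, z as a fraction of full scale. A call has 1 to 10 rows; each row is the pose to reach, as a shift and turn from the pose commanded when the call began; what a row does not reach only later rows make up. Full scale, the value 1, is 0.1 m for a shift and pi/2 rad for a turn. A row lasts 1/10 s, in which the tool goes at most 50 mm and 8.59 degrees, less where a joint would pass 70% of its speed; a pose out of reach is approached as far as the arm can. A call with a number of a shift or a turn outside -1 to 1 is refused whole. A call with a gripper value outside its range is refused whole. The fingers move at their own pace and stop on an object; "squeeze" is the grip in N (left out, the last holds). Time passes only in rows, so rows that repeat a pose let the fingers close. It gives the time, the measured TCP pose, the force and the opening at its end, in the units of the state.
- env.sense(): the state, without advancing time (a new reading comes with each control period).
- grab_frame(name): name is "scene" or "top" or "wrist"; returns the picture (480x640x3 uint8, red, green, blue); there is no depth.
- camera_model(name): a dict with "fov_y" (degrees; the focal length in pixels is half the picture's height over the tangent of half this angle, whatever the lens; pixels are square), "cx", "cy" (the principal point, pixels), "view" (4x4, takes a point from world to camera coordinates). Camera axes: x right, y down, z forward; pixel columns grow to the right and rows downward; lengths in m; the calibration is good to about 2 mm. A picture is of the moment at which its call begins: read the wrist's pose just before it. camera_model takes no time and is no camera call; for the wrist camera it gives the pose at the moment of the call.
- env.finish_job(): hands the job in, once; it reports no verdict.
The state is a dict: "clock": time; "q": joint angles; "joint_velocities": joint speeds; "effort": joint torques, N m; "ee_pos": TCP position; "orientation": TCP orientation; "contact_force": force on the tool from outside, world axes, zero at the start; "wrist_torque": the same for the moment, N m; "finger_gap": opening from 0.0 (shut) to 1.0 (fully open).
Only numpy, scipy, OpenCV 4.12 (cv2) and the standard library are available. Lean on these libraries where they do the work, as an engineer would, in place of code of your own. Each camera call takes 0.05 s, during which the arm holds its last target. There are 200 camera calls.

## Working session

There is one attempt and no reset: what is moved stays moved. The work goes in short steps, Python scripts to look and compute and a tool call to move; the robot and the scene stay as the last step left them, time stands still between calls to the robot, and variables do not carry over. Pictures are saved under pics/ and viewed, about 8 in all and at most 12, crops included, and the job is handed in when it is done.

Besides the shell and the picture viewer there is one more tool, called after "Call:" in YAML: its name, and indented under it one key for each argument. jog_arm: Moves the arm, as the interface text tells. Its arguments: {"type":"object","properties":{"series":{"type":"array"},"squeeze":{"type":"number"}},"required":["series"]}

```bash
mkdir -p pics; python3 - <<'E'
from bench import env,grab_frame,camera_model
import cv2,numpy as np
for n in("top","scene"):
    f=grab_frame(n);cv2.imwrite(f"pics/{n}0.png",f[:,:,::-1])
    m=camera_model(n);print(n,m["fov_y"],m["cx"],m["cy"],np.round(m["view"],3).tolist(),[k for k in m])
s=env.sense();print({k:np.round(v,3).tolist() for k,v in s.items()})
E
```

```text
top 53.784124484767325 319.4524520633599 245.86939670531945 [[-0.02, -1.0, -0.001, 0.14], [-0.986, 0.02, -0.167, 0.563], [0.167, -0.002, -0.986, 0.892], [0.0, 0.0, 0.0, 1.0]] ['fov_y', 'cx', 'cy', 'view']
scene 45.45936863508236 317.8065586746409 243.9962175865994 [[-0.832, 0.554, 0.021, 0.4], [0.296, 0.477, -0.827, -0.194], [-0.469, -0.682, -0.561, 1.466], [0.0, 0.0, 0.0, 1.0]] ['fov_y', 'cx', 'cy', 'view']
{'clock': 0.1, 'q': [-1.292, 0.359, 1.511, -0.0, 1.273, -0.115], 'joint_velocities': [0.0, -0.002, -0.002, 0.001, 0.0, 0.002], 'effort': [-0.0, -52.865, -27.935, -0.0, 0.005, 0.0], 'ee_pos': [0.23, -0.554, 0.242], 'orientation': [-0.001, 0.981, 0.196, -0.0], 'contact_force': [-0.375, 0.162, -0.33], 'wrist_torque': [-0.011, 0.014, 0.013], 'finger_gap': 1.005}
```

View pics/top0.png

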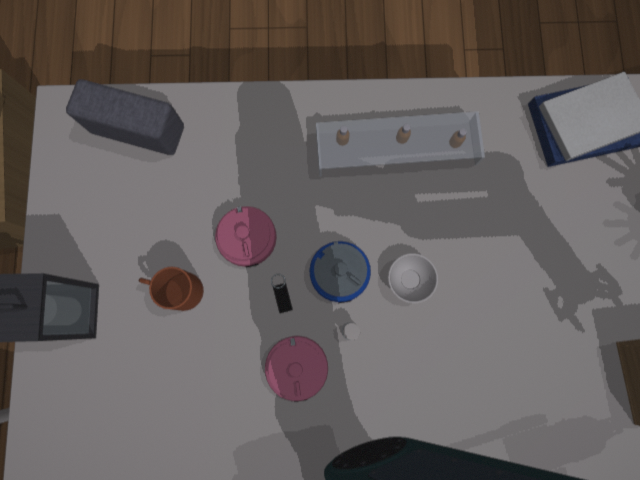

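View pics/scene0.png

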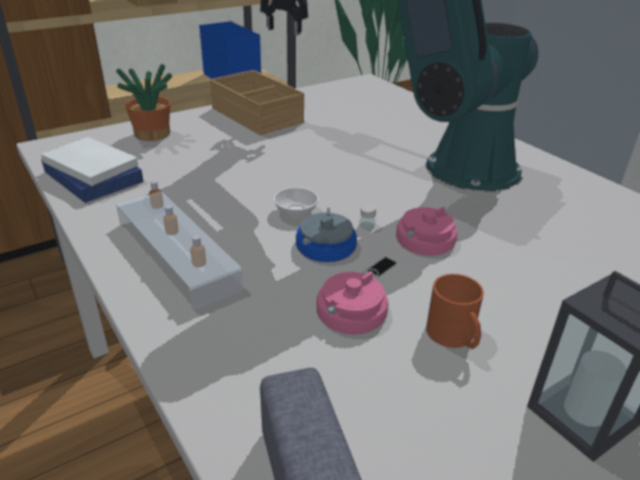

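The top view shows the blue timer with its grey lid at (340,271). What could be mistaken for it are the two pink ones at (246,237) and (297,369); the tag is at (282,296), the jar at (348,331) and the dish at (412,278). I choose the blue one and check it in a close crop.

```bash
cat > h.py <<'E'
from bench import env,grab_frame,camera_model
import cv2,numpy as np
def fl(m): return 240/np.tan(np.radians(m["fov_y"])/2)
def ray(m,u,v,z):
    R,t=m["view"][:3,:3],m["view"][:3,3]; c=-R.T@t
    d=R.T@np.array([(u-m["cx"])/fl(m),(v-m["cy"])/fl(m),1]); return c+d*(z-c[2])/d[2]
def proj(m,p):
    q=m["view"][:3,:3]@np.asarray(p)+m["view"][:3,3]; return q[:2]/q[2]*fl(m)+[m["cx"],m["cy"]]
E
python3 - <<'E'
from h import *
f=cv2.imread("pics/top0.png");m={k:np.array(v) for k,v in camera_model("top").items()}
h=cv2.cvtColor(f,cv2.COLOR_BGR2HSV)
b=cv2.inRange(h,(105,120,40),(125,255,255)); b[:,450:]=0
c=max(cv2.findContours(b,0,1)[0],key=cv2.contourArea)
hull=cv2.convexHull(c)[:,0]
# puck upper rim, z=.03
P=np.array([ray(m,u,v,.03)[:2] for u,v in hull])
A=np.c_[2*P,np.ones(len(P))];s=np.linalg.lstsq(A,(P**2).sum(1),rcond=None)[0]
print(s[:2],np.sqrt(s[2]+s[:2]@s[:2]),cv2.boundingRect(c),ray(m,310,271,.03),ray(m,370,271,.03))
for n,uv in dict(jar=(348,331),dish=(412,278),tag=(282,296),ring=(278,281),vial=(458,140),mug=(177,288),pinkF=(246,237),pinkN=(297,369)).items(): print(n,ray(m,*uv,.03)[:2].round(3))
g=cv2.resize(f[226:316,290:390],None,fx=6,fy=6,interpolation=cv2.INTER_CUBIC)
cv2.imwrite("pics/c1.png",cv2.convertScaleAbs(g,alpha=1.8))
E
```

```text
[0.51703575 0.0894841 ] 0.06030953190205945 (310, 242, 60, 60) [0.51816587 0.14870085 0.03      ] [0.51577747 0.02839412 0.03      ]
jar [0.398 0.076]
dish [ 0.5   -0.055]
tag [0.469 0.205]
ring [0.499 0.213]
vial [ 0.789 -0.167]
mug [0.489 0.414]
pinkF [0.59  0.277]
pinkN [0.328 0.177]
```

View pics/c1.png

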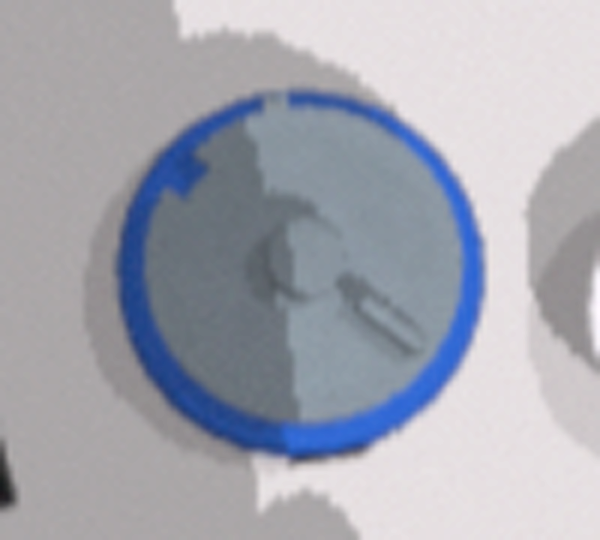

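The crop confirms a blue base with a grey lid: notch at about (321,255), pin at about (336,243), rib at lower right from about (348,273) to (360,283). The notch has to turn clockwise to reach the pin. Next I measure the angles.

```bash
python3 - <<'E'
from h import *
m=camera_model("top");C=np.array([.517,.0895])
for n,u,v,z in (("pin",275,100,.039),("notch",187,173,.048),("rib_in",350,283,.062),("rib_out",420,340,.062),("boss",315,258,.064)):
    p=ray(m,290+u/6,226+v/6,z)[:2]; d=p-C; print(n,p.round(4),"r",np.hypot(*d).round(4),"ang",np.degrees(np.arctan2(d[1],d[0])).round(1))
E
```

```text
pin [0.5732 0.0958] r 0.0566 ang 6.4
notch [0.5478 0.1257] r 0.0476 ang 49.6
rib_in [0.5088 0.074 ] r 0.0176 ang -117.9
rib_out [0.4899 0.052 ] r 0.0463 ang -125.9
boss [0.5169 0.0851] r 0.0044 ang -91.8
```

Call:
jog_arm:
  series:
    - [-1,0.2,0.5,0.0,0,0,0]
    - [-1,0.4,1.0,0.0,0,0,0]
    - [-1,0.4,1.0,0.0,0,0,0]
  squeeze: 30

```text
clock: 0.4
ee_pos: [0.2707, -0.4482, 0.2413]
orientation: [-0.003, 0.98, 0.197, 0.0]
contact_force: [-0.4, -0.2, -0.8]
finger_gap: 0.514
```

Call:
jog_arm:
  series:
    - [-1,0.2,0.5,0.0,0,0,0]
    - [-1,0.4,1.0,0.0,0,0,0]
    - [-1,0.4,1.0,0.0,0,0,0]

```text
clock: 0.7
ee_pos: [0.3105, -0.3492, 0.2417]
orientation: [-0.002, 0.98, 0.197, -0.0]
contact_force: [-0.5, -1.3, -0.4]
finger_gap: 0.0
```

Call:
jog_arm:
  series:
    - [-1,0.2,0.5,0.0,0,0,0]
    - [-1,0.4,1.0,0.0,0,0,0]
    - [-1,0.4,1.0,0.0,0,0,0]

```text
clock: 1.0
ee_pos: [0.3506, -0.2503, 0.242]
orientation: [-0.001, 0.98, 0.197, -0.0]
contact_force: [-0.2, -1.1, -0.6]
finger_gap: -0.004
```

Call:
jog_arm:
  series:
    - [-1,0.2,0.5,0.0,0,0,0]
    - [-1,0.4,1.0,0.0,0,0,0]
    - [-1,0.4,1.0,0.0,0,0,0]

```text
clock: 1.3
ee_pos: [0.3912, -0.1511, 0.2422]
orientation: [-0.001, 0.98, 0.198, 0.0]
contact_force: [-0.2, -0.2, -1.0]
finger_gap: -0.002
```

Call:
jog_arm:
  series:
    - [-1,0.2,0.5,0.0,0,0,0]
    - [-1,0.4,1.0,0.0,0,0,0]
    - [-1,0.4,1.0,0.0,0,0,0]

```text
clock: 1.6
ee_pos: [0.432, -0.0515, 0.2424]
orientation: [-0.0, 0.98, 0.198, 0.001]
contact_force: [0.6, -0.2, 0.2]
finger_gap: -0.002
```

Call:
jog_arm:
  series:
    - [-1,0.1,0.4,0.2,0,0,0]
    - [-1,0.2,0.9,0.4,0,0,0]
    - [-1,0.2,0.9,0.4,0,0,0]
    - [-1,0.2,0.9,0.4,0,0,0]

```text
clock: 2.0
ee_pos: [0.4512, 0.0355, 0.2827]
orientation: [0.001, 0.98, 0.197, 0.001]
contact_force: [-0.4, -0.7, -0.2]
finger_gap: 0.002
```

```bash
python3 - <<'E'
from h import *
import pickle
m=camera_model("wrist");f=grab_frame("wrist");pickle.dump((m,f),open("w1.pkl","wb"))
cv2.imwrite("pics/w1.png",f[:,:,::-1])
R=m["view"][:3,:3];print((-R.T@m["view"][:3,3]).round(3),R[2].round(3),proj(m,[.517,.088,.048]))
E
```

```text
[0.521 0.065 0.415] [-0.271 -0.115 -0.956] [296.44449215 110.65501313]
```

View pics/w1.png

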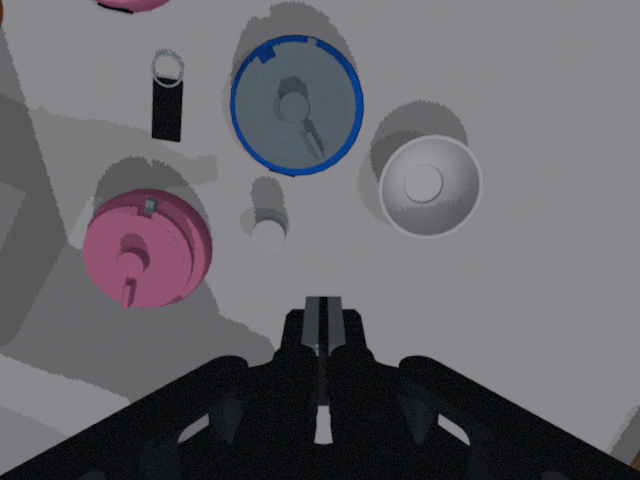

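The wrist view shows the timer: boss at about (294,107), notch at about (266,53), pin at about (312,42), rib from about (305,122) to (322,155), jar at (268,235) and dish at (430,187). The fingers are shut.

```bash
python3 - <<'E'
from h import *
import pickle
m,f=pickle.load(open("w1.pkl","rb"));f=np.ascontiguousarray(f[:,:,::-1])
h=cv2.cvtColor(f,cv2.COLOR_BGR2HSV)
b=cv2.inRange(h,(105,150,40),(125,255,255))
c=max(cv2.findContours(b,0,1)[0],key=cv2.contourArea);hull=cv2.convexHull(c)[:,0]
P=np.array([ray(m,u,v,.03)[:2] for u,v in hull])
A=np.c_[2*P,np.ones(len(P))];s=np.linalg.lstsq(A,(P**2).sum(1),rcond=None)[0];C=s[:2]
print("C",C,np.sqrt(s[2]+C@C))
for n,u,v,z in (("pin_out",312,40,.039),("notch",266,53,.048),("rib_in",305,122,.062),("rib_out",322,155,.062),("boss",294,107,.064)):
    p=ray(m,u,v,z)[:2]; d=p-C; print(n,p.round(4),"r",np.hypot(*d).round(4),"ang",np.degrees(np.arctan2(d[1],d[0])).round(1))
g=cv2.resize(f[30:180,225:370],None,fx=4,fy=4,interpolation=cv2.INTER_CUBIC)
cv2.imwrite("pics/c2.png",cv2.convertScaleAbs(g,alpha=1.8))
E
```

```text
C [0.51874276 0.08990481] 0.060370818445581356
pin_out [0.575  0.0974] r 0.0567 ang 7.6
notch [0.5497 0.1283] r 0.0493 ang 51.1
rib_in [0.5115 0.0771] r 0.0147 ang -119.7
rib_out [0.4918 0.0534] r 0.0453 ang -126.4
boss [0.5191 0.0899] r 0.0003 ang 3.9
```

View pics/c2.png

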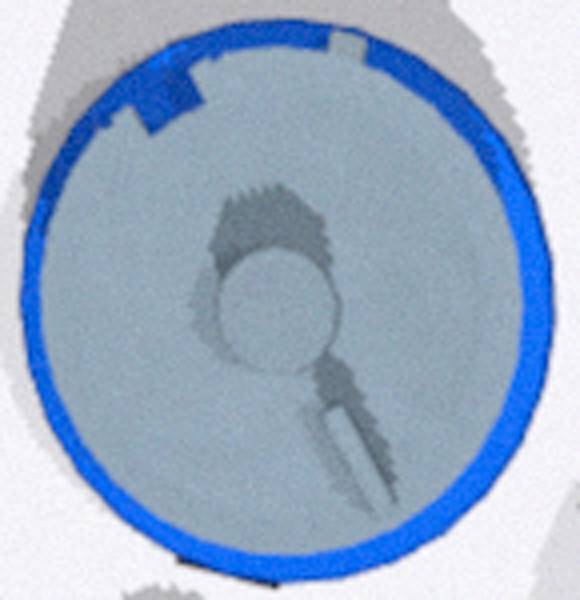

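Centre (0.519, 0.090): the boss ray and the rim fit agree. Pin is at about 7.5°, notch at about 50.5°, rib at about -128.5°, so the lid needs about 0.75 rad clockwise. I'll come down beside the rib with a shut fist, one face parallel to it, and work out the push arc.

Call:
jog_arm:
  series:
    - [-1,0.2,0.0,-0.2,0,0,0.08]
    - [-1,0.4,0.1,-0.5,0,0,0.16]
    - [-1,0.66,0.1,-0.8,0,0,0.24]
    - [-1,0.66,0.1,-1.0,0,0,0.32]
    - [-1,0.66,0.1,-1.0,0,0,0.32]

```text
clock: 2.55
ee_pos: [0.5137, 0.0436, 0.1786]
orientation: [-0.002, 0.901, 0.433, -0.004]
contact_force: [-0.5, 0.2, 0.3]
finger_gap: -0.002
```

Call:
jog_arm:
  series:
    - [-1,0,0.0,-0.3,0,0,0]
    - [-1,0,0,-0.6,0,0,0]
    - [-1,0,0,-0.8,0,0,0]
    - [-1,0,0,-0.8,0,0,0]

```text
clock: 2.95
ee_pos: [0.5138, 0.0445, 0.1007]
orientation: [-0.001, 0.902, 0.431, -0.002]
contact_force: [-1.1, -0.7, 0.7]
finger_gap: -0.002
```

```bash
python3 - <<'E'
from h import *
s=env.sense();print(s["ee_pos"].round(4) if hasattr(s["ee_pos"],"round") else s["ee_pos"],np.degrees(2*np.arctan2(s["orientation"][2],s["orientation"][1])))
C=np.array([.519,.09]);r=.036
for sg,a in((.026,-128.5),(.015,-128.5),(.0125,-136),(.0125,-144),(.0125,-152),(.0125,-160),(.0125,-164),(.0125,-168),(.0125,-172.5)):
    c,n=np.cos(np.radians(a)),np.sin(np.radians(a));print(sg,a,(C+r*np.array([c,n])+sg*np.array([-n,c])).round(4))
E
```

```text
[0.5138 0.0445 0.1007] 51.10157593009047
0.026 -128.5 [0.5169 0.0456]
0.015 -128.5 [0.5083 0.0525]
0.0125 -136 [0.5018 0.056 ]
0.0125 -144 [0.4972 0.0587]
0.0125 -152 [0.4931 0.0621]
0.0125 -160 [0.4894 0.0659]
0.0125 -164 [0.4878 0.0681]
0.0125 -168 [0.4864 0.0703]
0.0125 -172.5 [0.4849 0.0729]
```

Call:
jog_arm:
  series:
    - [-1,0.03,0.01,-0.15,0,0,0]
    - [-1,0.03,0.01,-0.3,0,0,0]
    - [-1,0.03,0.01,-0.38,0,0,0]
    - [-1,0.03,0.01,-0.38,0,0,0]
    - [-1,0.03,0.01,-0.38,0,0,0]

```text
clock: 3.45
ee_pos: [0.5196, 0.0465, 0.0652]
orientation: [0.0, 0.901, 0.433, 0.0]
contact_force: [1.1, 0.6, 0.1]
finger_gap: -0.0
```

Call:
jog_arm:
  series:
    - [-1,-0.05,0.03,0,0,0,0]
    - [-1,-0.107,0.055,0,0,0,0]
    - [-1,-0.14,0.072,0,0,0,-0.04]
    - [-1,-0.172,0.09,0,0,0,-0.083]
    - [-1,-0.195,0.103,0,0,0,-0.128]
    - [-1,-0.218,0.117,0,0,0,-0.172]
    - [-1,-0.238,0.133,0,0,0,-0.217]
    - [-1,-0.259,0.151,0,0,0,-0.261]
    - [-1,-0.259,0.151,0,0,0,-0.261]
    - [-1,-0.259,0.151,0,0,0,-0.261]

```text
clock: 4.45
ee_pos: [0.4931, 0.0622, 0.0646]
orientation: [-0.0, 0.97, 0.242, 0.0]
contact_force: [1.5, -1.1, 0.1]
finger_gap: 0.0
```

```bash
cat > look.py <<'E'
from h import *
import sys,pickle
m=camera_model("wrist");w=grab_frame("wrist");t=grab_frame("top");mt=camera_model("top");pickle.dump((m,w,mt,t),open("last.pkl","wb"))
def crop(f,m):
    u,v=map(int,proj(m,[.519,.09,.048])); print("crop centre",u,v)
    M=np.float32([[1,0,0],[0,1,0]]); k=85 if m is m_w else 45
    g=f[max(v-k,0):v+k,max(u-k,0):u+k,::-1]; print("origin",max(u-k,0),max(v-k,0),"scale",480/(2*k))
    return cv2.copyMakeBorder(g,2*k-g.shape[0],0,0,2*k-g.shape[1],0)
m_w=m
out=[cv2.convertScaleAbs(cv2.resize(crop(f,mm),(400,400),interpolation=cv2.INTER_CUBIC),alpha=1.7) for f,mm in((w,m),(t,mt))]
cv2.imwrite(sys.argv[1],np.hstack(out)); print(np.round(env.sense()["ee_pos"],4))
E
python3 look.py pics/l1.png
```

```text
crop centre 291 225
origin 206 140 scale 2.823529411764706
crop centre 339 268
origin 294 223 scale 5.333333333333333
[0.4932 0.0621 0.0644]
```

View pics/l1.png

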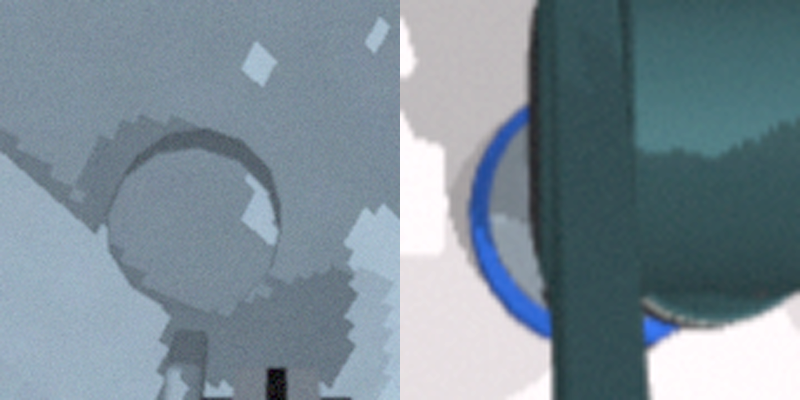

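The wrist crop shows the fist against the rib (rib at crop (187,350)), and the top view is blocked by the arm. The wrist frame should hold the notch and pin, so I view all of it.

```bash
python3 - <<'E'
import pickle,cv2,numpy as np
from h import proj
m,w,_,_=pickle.load(open("last.pkl","rb"));cv2.imwrite("pics/w2.png",cv2.convertScaleAbs(w[:,:,::-1],alpha=1.7))
for a in (7.5,15,20,25): print(a,proj(m,[.519+.048*np.cos(np.radians(a)),.09+.048*np.sin(np.radians(a)),.048]))
E
```

```text
7.5 [336.49396009 101.36860622]
15 [319.26187076  95.86368381]
20 [307.40051501  93.52925852]
25 [295.37534116  92.29813935]
```

View pics/w2.png

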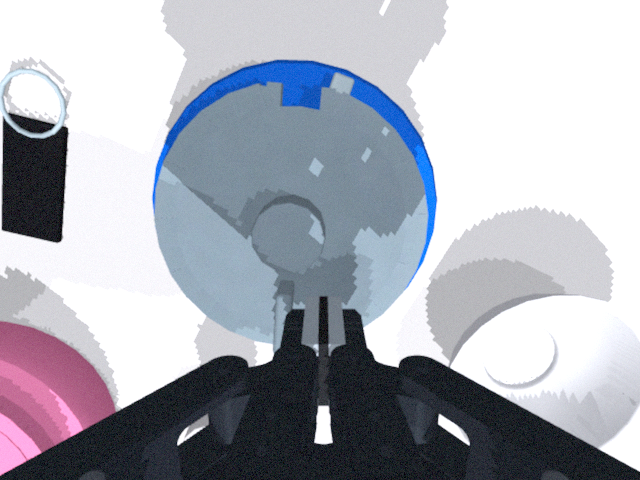

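The wrist frame shows the notch clearly at about (301,96), between its edges at columns 281 and 320. The pin's outer end is at about (342,83), so the notch is still short of the pin.

```bash
python3 - <<'E'
import pickle,numpy as np
from h import ray
m=pickle.load(open("last.pkl","rb"))[0];C=np.array([.519,.09])
for n,u,v,z in(("notch",301,96,.048),("nL",281,105,.048),("nR",320.5,106,.048),("pin_outer_top",344,74,.039),("pinL",331,88,.039),("pinR",353,92,.039),("ribin",284,283,.062),("boss",288,230,.064)):
    p=ray(m,u,v,z)[:2];d=p-C;print(n,p.round(4),np.hypot(*d).round(4),np.degrees(np.arctan2(d[1],d[0])).round(1))
E
```

```text
notch [0.5623 0.108 ] 0.0469 22.6
nL [0.5564 0.1128] 0.0438 31.4
nR [0.5626 0.1005] 0.0449 13.5
pin_outer_top [0.5765 0.0982] 0.0581 8.2
pinL [0.5701 0.1002] 0.0521 11.2
pinR [0.5727 0.0924] 0.0538 2.5
ribin [0.5025 0.0835] 0.0178 -158.5
boss [0.5215 0.0912] 0.0028 25.4
```

Call:
jog_arm:
  series:
    - [-1,-0.015,0.016,0,0,0,-0.037]
    - [-1,-0.03,0.032,0,0,0,-0.075]
    - [-1,-0.044,0.05,0,0,0,-0.112]
    - [-1,-0.058,0.068,0,0,0,-0.15]
    - [-1,-0.058,0.068,0,0,0,-0.15]
    - [-1,-0.058,0.068,0,0,0,-0.15]

```text
clock: 5.15
ee_pos: [0.4875, 0.0688, 0.0643]
orientation: [-0.0, 0.992, 0.126, -0.0]
contact_force: [-0.8, -0.4, 1.8]
finger_gap: 0.0
```

```bash
python3 - <<'E'
from h import *
import pickle
m=camera_model("wrist");w=grab_frame("wrist");pickle.dump((m,w),open("last.pkl","wb"))
u,v=map(int,proj(m,[.572,.096,.048]));x,y=u-70,max(v-50,0);print("origin",x,y,"x5")
cv2.imwrite("pics/w3.png",cv2.convertScaleAbs(cv2.resize(w[y:y+100,x:x+140,::-1],None,fx=5,fy=5,interpolation=cv2.INTER_CUBIC),alpha=1.7))
E
```

```text
origin 238 27 x5
```

View pics/w3.png

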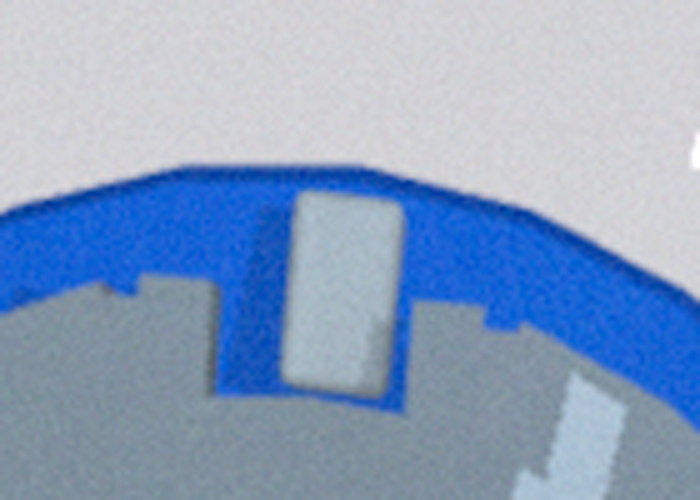

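The pin's whole top now shows inside the notch. Crop pixels: pin (283–403, 195–395), notch edges at about 214 and 409.

```bash
python3 - <<'E'
import pickle,numpy as np
from h import ray
m=pickle.load(open("last.pkl","rb"))[0]
P=lambda x,y,z:ray(m,238+x/5,27+y/5,z)[:2]
b=m["view"]
for C in (np.array([.519,.09]),np.array([.5205,.0905])):
    A=lambda p:(np.hypot(*(p-C)).round(4),np.degrees(np.arctan2(*(p-C)[::-1])).round(2))
    for n,l,z in(("pin",[(300,195),(403,205),(283,385),(385,395)],.039),("notch",[(217,290),(413,310),(215,395),(405,412)],.048)):
        q=[P(x,y,z) for x,y in l];print(n,A(np.mean(q,0)),[A(p) for p in q])
        d=(q[0]+q[1]-q[2]-q[3]);print("  dir",np.degrees(np.arctan2(d[1],d[0])).round(2))
E
```

```text
pin (np.float64(0.0509), np.float64(7.41)) [(np.float64(0.0574), np.float64(11.22)), (np.float64(0.0576), np.float64(3.79)), (np.float64(0.0444), np.float64(12.19)), (np.float64(0.0446), np.float64(2.42))]
  dir 8.19
notch (np.float64(0.0465), np.float64(8.95)) [(np.float64(0.0503), np.float64(16.81)), (np.float64(0.0503), np.float64(1.31)), (np.float64(0.0435), np.float64(17.63)), (np.float64(0.0437), np.float64(0.04))]
  dir 10.61
pin (np.float64(0.0493), np.float64(7.06)) [(np.float64(0.0558), np.float64(11.02)), (np.float64(0.0561), np.float64(3.38)), (np.float64(0.0428), np.float64(11.96)), (np.float64(0.0431), np.float64(1.84))]
  dir 8.19
notch (np.float64(0.0449), np.float64(8.61)) [(np.float64(0.0487), np.float64(16.75)), (np.float64(0.0488), np.float64(0.76)), (np.float64(0.0419), np.float64(17.6)), (np.float64(0.0422), np.float64(-0.64))]
  dir 10.61
```

The lid is about 1.5–2.4° short of the pin, inside tolerance. I nudge it about 1.7°, back off, and lift over to the boss.

Call:
jog_arm:
  series:
    - [-1,-0.003,0.005,0,0,0,-0.01]
    - [-1,-0.006,0.009,0,0,0,-0.019]
    - [-1,-0.006,0.009,0,0,0,-0.019]
    - [-1,0.02,-0.06,0,0,0,-0.019]
    - [-1,0.03,-0.14,0,0,0,-0.019]
    - [-1,0.03,-0.14,0.2,0,0,-0.019]
    - [-1,0.03,-0.14,0.4,0,0,-0.019]
    - [-1,0.32,0.21,0.4,0,0,-0.019]
    - [-1,0.32,0.21,0.4,0,0,-0.019]
    - [-1,0.32,0.21,0.4,0,0,-0.019]

```text
clock: 6.2
ee_pos: [0.5201, 0.0898, 0.1043]
orientation: [-0.0, 0.994, 0.111, 0.0]
contact_force: [-0.5, 0.4, -0.3]
finger_gap: -0.005
```

```bash
python3 - <<'E'
from h import *
import pickle
print(np.round(env.sense()["ee_pos"],4))
m=camera_model("wrist");w=grab_frame("wrist");pickle.dump((m,w),open("last.pkl","wb"))
u,v=map(int,proj(m,[.572,.096,.048]));x,y=max(u-70,0),max(v-50,0);print("origin",x,y,u,v)
cv2.imwrite("pics/w4.png",cv2.convertScaleAbs(cv2.resize(w[y:y+110,x:x+140,::-1],None,fx=5,fy=5,interpolation=cv2.INTER_CUBIC),alpha=1.7))
E
```

```text
[0.5201 0.0898 0.1043]
origin 265 120 335 170
```

View pics/w4.png

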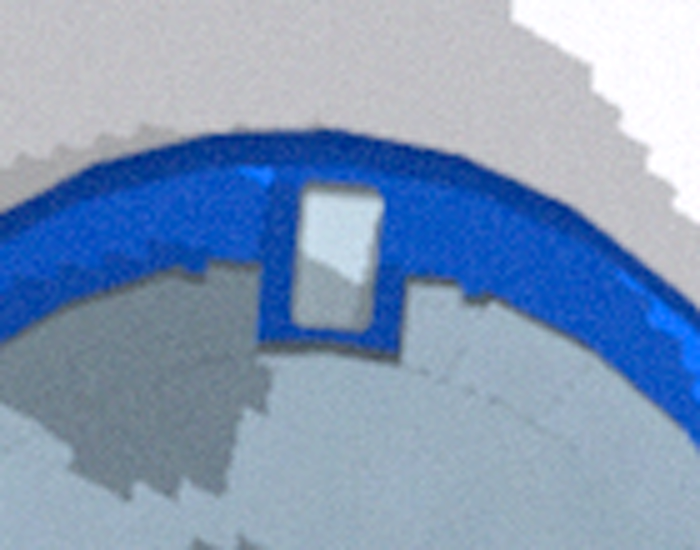

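The pin now sits centred in the notch, with gaps of about 32 and 28 px at either side. Next I press the boss.

Call:
jog_arm:
  series:
    - [-1,0,0,-0.15,0,0,0]
    - [-1,0,0,-0.25,0,0,0]
    - [-1,0,0,-0.28,0,0,0]
    - [-1,0,0,-0.3,0,0,0]
    - [-1,0,0,-0.32,0,0,0]
    - [-1,0,0,-0.34,0,0,0]
    - [-1,0,0,-0.36,0,0,0]
    - [-1,0,0,-0.37,0,0,0]
    - [-1,0,0,-0.37,0,0,0]

```text
clock: 7.15
ee_pos: [0.5184, 0.0894, 0.0673]
orientation: [0.0, 0.994, 0.11, -0.001]
contact_force: [-0.0, -0.6, -0.4]
finger_gap: -0.003
```

Call:
jog_arm:
  series:
    - [-1,0,0,-0.01,0,0,0]
    - [-1,0,0,-0.01,0,0,0]
    - [-1,0,0,-0.01,0,0,0]

```text
clock: 7.45
ee_pos: [0.519, 0.0896, 0.0668]
orientation: [0.0, 0.994, 0.11, -0.0]
contact_force: [-2.7, -1.7, 8.5]
finger_gap: -0.002
```

Call:
jog_arm:
  series:
    - [-1,0,0,-0.01,0,0,0]
    - [-1,0,0,-0.01,0,0,0]
    - [-1,0,0,-0.01,0,0,0]

```text
clock: 7.75
ee_pos: [0.519, 0.0896, 0.0666]
orientation: [0.0, 0.994, 0.11, -0.0]
contact_force: [-5.7, -1.8, 16.4]
finger_gap: -0.001
```

The tool stops at z = 0.0667 (tip about 56 mm) while the force climbs: that is the stop. I press once more to be sure, then lift straight up and move clear.

Call:
jog_arm:
  series:
    - [-1,0,0,-0.01,0,0,0]
    - [-1,0,0,-0.01,0,0,0]
    - [-1,0,0,-0.01,0,0,0]

```text
clock: 8.05
ee_pos: [0.5191, 0.0896, 0.0663]
orientation: [0.0, 0.994, 0.11, -0.0]
contact_force: [-8.6, -1.7, 25.3]
finger_gap: -0.001
```

Call:
jog_arm:
  series:
    - [-1,0,0,0.1,0,0,0]
    - [-1,0,0,0.4,0,0,0]
    - [-1,0,0,0.8,0,0,0]
    - [-1,-0.3,-0.2,1,0,0,0]
    - [-1,-0.6,-0.5,1,0,0,0]
    - [-1,-0.6,-0.5,1,0,0,0]

```text
clock: 8.65
ee_pos: [0.4555, 0.0381, 0.1646]
orientation: [0.0, 0.994, 0.11, -0.001]
contact_force: [-0.6, -1.0, -0.3]
finger_gap: -0.003
```

Call:
jog_arm:
  series:
    - [-1,0,0,0.4,0,0,0]
    - [-1,0,0,0.8,0,0,0]
    - [-1,0,0,0.8,0,0,0]
    - [-1,0,0,0.8,0,0,0]

```text
clock: 9.05
ee_pos: [0.4607, 0.04, 0.2451]
orientation: [0.0, 0.994, 0.11, 0.002]
contact_force: [-0.3, 0.1, -1.1]
finger_gap: 0.002
```

```bash
python3 - <<'E'
from h import *
s=env.sense();print(s["clock"],np.round(s["ee_pos"],3),np.round(s["contact_force"],1))
w=grab_frame("wrist");cv2.imwrite("pics/w5.png",cv2.convertScaleAbs(w[:,:,::-1],alpha=1.7))
m=camera_model("wrist")
for z in(.048,.056,.064):print(z,proj(m,[.519,.09,z]).round(1))
E
```

```text
9.05 [0.461 0.04  0.245] [-0.3  0.1 -1.1]
0.048 [278.  125.8]
0.056 [276.9 126.1]
0.064 [275.7 126.3]
```

View pics/w5.png

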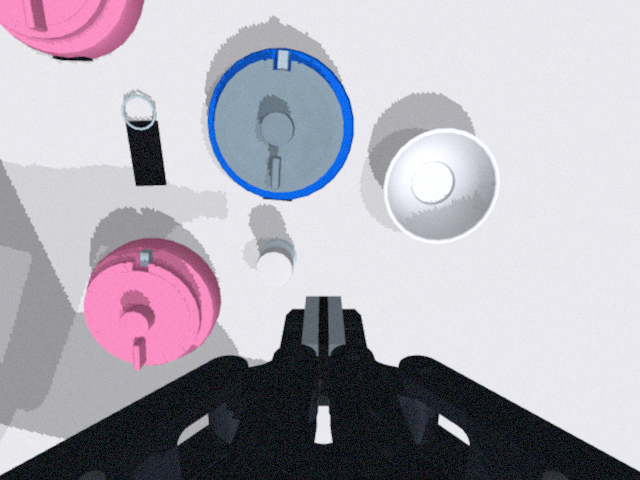

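The pin sits in the notch at (283,60), the lid is level, and the jar, dish and tag look untouched. The arm is clear and the wrist force is near zero, so I hand in.

```bash
python3 -c "
from bench import env
print(env.finish_job())"
```

```text
the job is handed in; nothing more can be done
None
```

The lid is turned and seated. I pushed the rib about 0.75 rad clockwise with the shut fingertips until the notch stood over the pin, then pressed the boss straight down. I handed the job in at about 9 s on the robot's clock.

- **Alignment:** before the press, a close crop showed the pin centred in the notch, with similar gaps on both sides.
- **Seating:** the press stopped with the fingertips about 56 mm above the table, the seated boss height. Force then rose to about 25 N vertically for only about 0.5 mm more travel.
- **After lifting:** the last wrist picture shows the pin in the notch and the arm clear, with wrist force near zero. The jar, dish and tag look where they were.
- **Not checked or disagreed:** I did not look at the mug and vials again, but the arm never went near them. Centre estimates differed by about 2–3 mm between views (4 mm for the boss by eye in the first top view). The force read almost zero at the first pause of the press, at about seated depth, and rose only when I pressed on. No check failed.

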